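# Roll down a laminate strip in the garage pressing jig

### The job

The white laminate strip in the jig has just been bonded to its backing. Pick up the wide roller by its wooden handle (not the narrow seam roller), press it down squarely on the middle of the strip's width right by the steel stop, and roll it along to the free end with steady, firm pressure, so that the strip stays sunk a few millimetres into its sponge pad the whole way but is never jammed hard down. Then put the wide roller back upright on its own rest and let go, leaving the narrow roller alone.

Things in the scene. Friction and masses are not known exactly. Their poses are not given: they have to be found in the camera images.
- roller: Wide hand roller, 0.6 kg. Rubber drum 60 mm wide, 40 mm diameter, free on an axle along y; aluminium top plate 84 (x) by 70 (y), z 46 to 54 mm; upright wooden block handle 24 (x) by 60 (y), z 54 to 104 mm: grasp it across the 24 mm from above. Origin: underside of the drum at mid width; z up; rolls along x, same both ways. Starts hanging on its rest.
- sheet: White laminate strip 220 (x) by 90 (y) mm, top 42 mm above the bench. Origin: centre of its top face, z up. Steel stop bar beyond the -x end (face at x = -112 mm, 10 mm above the strip); +x is the free end. On a sponge pad: it sinks straight down, level, about 1 mm per 1.5 N, springs back, and bottoms out hard at 16 mm (24 N).
- roller_rest: Wide roller's rest, fixed: sheet-metal trough 90 by 90 mm, two walls parallel to y, 4 mm thick, 56 mm apart inside, tops 54 mm above the bench; the drum hangs between them, the roller's top plate lies on both. Origin: centre of its underside at bench height, z up. Parked, the roller's origin is 8 mm above this origin, its y along this y (either way round).
- seam_roller: Narrow seam roller, to be left alone: same build, but drum 20 mm wide and handle 24 by 22 mm, on a narrower rest of its own. Origin: underside of the drum; y along its axle, z up. One roller stands left of the jig, the other right; which is where varies.
There are look-alikes about, which are no part of the job. Leave any pink look-alike of the roller alone.

How it is judged:
On the way, in this order (a step that is already met when the one before it is completed fails the run):
1. the roller presses on the strip at its stop end (4 to 30 N, within 20 mm of the centre line, square within 11 degrees) (x of roller in the frame of sheet between -0.1 and -0.052 m and y of roller in the frame of sheet between -0.02 and 0.02 m and contact force between roller and sheet between 4 and 30 N and angle between the y axis of roller and the y axis of sheet, either way round below 0.2 rad and angle between roller's own z axis and vertical below 0.2 rad), for 0.1 s.
2. still pressing (4 to 30 N, within 20 mm of the centre line, square within 11 degrees), it rolls over the first third (x of roller in the frame of sheet between -0.045 and -0.018 m and y of roller in the frame of sheet between -0.02 and 0.02 m and contact force between roller and sheet between 4 and 30 N and angle between the y axis of roller and the y axis of sheet, either way round below 0.2 rad and angle between roller's own z axis and vertical below 0.2 rad), for 0.1 s.
3. still pressing, it rolls over the middle (x of roller in the frame of sheet between -0.015 and 0.015 m and y of roller in the frame of sheet between -0.02 and 0.02 m and contact force between roller and sheet between 4 and 30 N and angle between the y axis of roller and the y axis of sheet, either way round below 0.2 rad and angle between roller's own z axis and vertical below 0.2 rad), for 0.1 s.
4. still pressing, it rolls over the last third (x of roller in the frame of sheet between 0.018 and 0.045 m and y of roller in the frame of sheet between -0.02 and 0.02 m and contact force between roller and sheet between 4 and 30 N and angle between the y axis of roller and the y axis of sheet, either way round below 0.2 rad and angle between roller's own z axis and vertical below 0.2 rad), for 0.1 s.
5. still pressing, it reaches the free end (x of roller in the frame of sheet between 0.052 and 0.112 m and y of roller in the frame of sheet between -0.02 and 0.02 m and contact force between roller and sheet between 4 and 30 N and angle between the y axis of roller and the y axis of sheet, either way round below 0.2 rad and angle between roller's own z axis and vertical below 0.2 rad), for 0.1 s.
At the end, for the whole second after the job is handed in: The wide roller is still and upright (7 degrees) on its own rest, top plate on both walls (origin 4 to 12 mm above the rest's), within 15 mm in x and 20 mm in y of its middle, axle within 11 degrees of the rest's y (x of roller in the frame of roller_rest between -0.015 and 0.015 m and y of roller in the frame of roller_rest between -0.02 and 0.02 m and z of roller in the frame of roller_rest between 0.004 and 0.012 m and angle between the y axis of roller and the y axis of roller_rest, either way round below 0.2 rad and angle between roller's own z axis and vertical below 0.12 rad and linear speed of roller below 0.02 m/s); the robot touches nothing.
It fails at once if the strip is jammed hard down (over 45 N) (contact force between roller and sheet above 45 N).
It fails at once if the narrow seam roller is moved (20 mm) or tipped over (distance of seam_roller from where it was at the start of the episode above 0.02 m or angle between seam_roller's own z axis and vertical above 0.35 rad).
It also fails if it takes over 48 s, if anything falls off the work surface, if the arm or the gripper's body presses on something with over 40 N, if the wrist force passes 120 N, or if a joint passes its speed limit or range.

### The arm

A 6-joint arm with a two-finger parallel gripper is mounted at the origin on the work surface. World frame = base frame: x ahead of the robot, y to its left, z up, the work surface at z = 0. Lengths are in m, angles in rad, forces in N, time in s.
With the tool pointing down it reaches from about 0.4 to 0.825 m from the base axis. Payload 7 kg.
Tool frame: the origin (TCP) lies on the centre line of the jaws, within the pads' length; the fingertips stand tip_reach ahead of it and the grasp point (between the pads) is the TCP (tip_reach is the distance from the TCP to the fingertips, in m); z points along the fingers, y is the line along which they close (so a half turn about z gives the same grasp; the last joint's range is limited). The gripper opens to 88 mm and grips with 3 to 60 N. Pads are 19 mm wide; open, the fingers measure 130 mm over their backs; the gripper's body (78 mm by 193 mm) begins 47 mm behind the grasp point.
Start: joints at [-1.03, 0.359, 0.012, 0, -1.224, -0.288], TCP at [0.169, -0.654, 0.246] pointing down, gripper open.
Joint ranges: [-3.07, 3.07], [-1.43, 2.12], [-1.02, 1.25], [-3.03, 1.67], [-3.05, -0], [-3.03, 3.03]. Speed limits (rad/s): [2.39, 2.39, 3.01, 3.14, 3.14, 3.14].

### API

Orientations are given as [roll, pitch, yaw] about the fixed x, y, z axes, in that order (R = Rz(yaw) Ry(pitch) Rx(roll)).
In Python, from station import get_state, grab_frame, calibration, job_done, find_in, mark_of, tip_reach gives the robot as it stands.
- The arm moves only by the shell command python3 -m handwheel 'ROWS' [OPENING] [FORCE]. ROWS is JSON, a list of rows, each an object with "delta_pos": the shift along the world's x, y, z in units of 30 mm (1.0 is 30 mm), a list of three; "dr": the turn, a rotation vector about the world's x, y, z in degrees, a list of three. In form: [{"delta_pos": [tx, ty, tz], "dr": [rx, ry, rz]}, ...]. A call has 1 to 10 rows; each row shifts and turns the commanded pose from where the row before left it; what a row does not reach is not made up. A row lasts 1/10 s, in which the tool goes at most 50 mm and 8.59 degrees, less where a joint would pass 70% of its speed; a pose out of reach is approached as far as the arm can. A call is refused whole if a number of a shift passes 1 or a number of a turn 8.59, either way. A call with a gripper value outside its range is refused whole. OPENING is the closure, from -1 (fully open) to 1 (shut), set as the call begins (- or left out, the last holds). The fingers move at their own pace and stop on an object; FORCE is the grip in N (left out, the last holds). Time passes only in rows, so rows that do not move let the fingers close. It gives the time, the measured TCP pose, the force, the opening and the grip force at its end, in the units of the state.
- get_state(): the state, without advancing time (a new reading comes with each control period).
- grab_frame(name): name is "scene" or "top" or "wrist"; returns the picture (480x640x3 uint8, red, green, blue); there is no depth.
- calibration(name): a dict with "fx", "fy", "cx", "cy" (pixels), "k1" (the pictures are not rectified: a ray, as slopes to the right and down, at radius r is drawn at 1 + k1 r^2 times it, then the intrinsics apply), "extrinsics" (4x4, takes a point from world to camera coordinates). Camera axes: x right, y down, z forward; pixel columns grow to the right and rows downward; lengths in m; the calibration is good to about 2 mm. A picture is of the moment at which its call begins: read the wrist's pose just before it. calibration takes no time and is no camera call; for the wrist camera it gives the pose at the moment of the call.
- job_done(): hands the job in; it is judged then, once.
Trained networks look in the newest picture that a camera, given by its name, has taken for a name from the list of things; names that differ only in an ending like _2 or _b are one class to them, and where a whole thing is asked for, a point or a joint stands for the part that bears it (a point fixed in the world has none). Each returns a list of dicts, best first, with "conf" (0 to 1); they miss things now and then, are a little off and sometimes report something else, mostly with a low value. They report only what shows in the picture. A call takes as long as a camera call. They do not tell look-alikes from the thing itself.
- find_in(camera, query): "location" ([column, row] in pixels, amid what is visible of it).
- mark_of(camera, query): "location" ([column, row] in pixels: a listed point, or the origin of a listed thing).
The state is a dict: "t": time; "q": joint angles; "qd": joint speeds; "joint_efforts": joint torques, N m; "eef_pos": TCP position; "ee_rot": TCP orientation; "force": force on the tool from outside, world axes, zero at the start; "moment": the same for the moment, N m; "width": finger opening in m; "gripper_force": force on a finger pad.
Only numpy, scipy, OpenCV 4.12 (cv2) and the standard library are available. Lean on these libraries where they do the work, as an engineer would, in place of code of your own. Each camera call takes 0.05 s, during which the arm holds its last target. There are 200 camera calls.

## Working session

There is one attempt and no reset: what is moved stays moved. The work goes in short steps, Python scripts to look and compute and a shell command to move; the robot and the scene stay as the last step left them, time stands still between calls to the robot, and variables do not carry over. Pictures are saved under pics/ and viewed, at most 10 in all, crops included, and the job is handed in when it is done.

```bash
mkdir -p pics; ls; cat > h.py <<'E'
import numpy as np,cv2
from station import *
def ray(cam,px,c=None):
    c=c or calibration(cam); E=np.array(c["extrinsics"])
    d=np.array([(px[0]-c["cx"])/c["fx"],(px[1]-c["cy"])/c["fy"]]); u=d.copy()
    for _ in range(20): u=d/(1+c["k1"]*(u@u))
    R=E[:3,:3]; return -R.T@E[:3,3], R.T@np.array([u[0],u[1],1])
def onz(cam,px,z,c=None):
    o,d=ray(cam,px,c); return o+d*(z-o[2])/d[2]
def proj(cam,P,c=None):
    c=c or calibration(cam); E=np.array(c["extrinsics"]); p=E[:3,:3]@np.array(P)+E[:3,3]; u=p[:2]/p[2]; u=u*(1+c["k1"]*(u@u))
    return u*[c["fx"],c["fy"]]+[c["cx"],c["cy"]]
def save(cam,n):
    im=grab_frame(cam); cv2.imwrite(f"pics/{n}.png",im[:,:,::-1]); return im
E
python3 - <<'E'
from h import *
print(get_state(),tip_reach)
for c in("top","scene"):
    save(c,c+"0")
    for q,z in(("roller",.008),("sheet",.042),("roller_rest",0),("seam_roller",.008)):
        for m in mark_of(c,q)[:3]: print(c,q,m,onz(c,m["location"],z).round(3))
E
```

```text
pics
{'t': 0.0, 'q': array([-1.02988033e+00,  3.59373508e-01,  1.10691847e-02, -3.50200887e-04,
       -1.22410889e+00, -2.88097289e-01]), 'qd': array([-0.00061727,  0.0007378 ,  0.00090386, -0.00179496,  0.00052169,
        0.00166834]), 'joint_efforts': array([-4.18003274e-04, -5.82716525e+01,  2.93052506e+01,  6.99727044e+00,
        6.98545278e-03, -1.88494473e-04]), 'eef_pos': array([ 0.16870049, -0.65310565,  0.2446358 ]), 'ee_rot': array([ 3.13994886e+00, -1.43801461e-04, -2.88889309e+00]), 'force': array([0.7740776 , 0.41117402, 0.52645682]), 'moment': array([ 0.02801756, -0.01910487, -0.01457022]), 'gripper_force': 0.0, 'width': 0.08744586135553323} 0.019
top roller {'location': [456.5, 244.1], 'conf': 0.82} [ 0.425 -0.309  0.008]
top roller {'location': [481.0, 320.3], 'conf': 0.72} [ 0.274 -0.358  0.008]
top roller {'location': [475.5, 168.5], 'conf': 0.67} [ 0.58  -0.348  0.008]
top sheet {'location': [300.2, 201.3], 'conf': 0.78} [0.499 0.006 0.042]
top roller_rest {'location': [454.6, 248.2], 'conf': 0.94} [ 0.417 -0.307  0.   ]
top seam_roller {'location': [151.5, 181.5], 'conf': 0.65} [0.538 0.308 0.008]
scene roller {'location': [193.8, 220.7], 'conf': 0.95} [ 0.428 -0.311  0.008]
scene roller {'location': [223.3, 179.5], 'conf': 0.79} [ 0.297 -0.336  0.008]
scene roller {'location': [126.8, 269.1], 'conf': 0.59} [ 0.59  -0.34   0.008]
scene sheet {'location': [312.2, 300.0], 'conf': 0.75} [0.5   0.009 0.042]
scene roller_rest {'location': [198.6, 219.6], 'conf': 0.86} [ 0.415 -0.311  0.   ]
scene seam_roller {'location': [476.7, 412.6], 'conf': 0.57} [0.538 0.313 0.008]
```

View pics/top0.png

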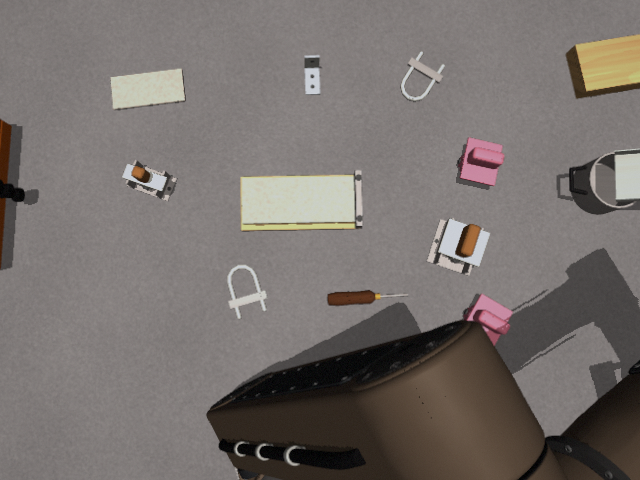

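View pics/scene0.png

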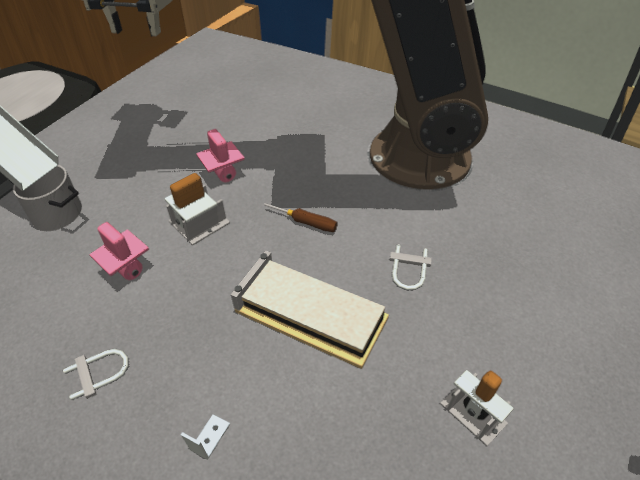

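The wide roller, with a long brown handle and a white plate, is at about (460,245) in the top view, on the right between two pink look-alikes. The narrow one is on the left at (148,180). The strip spans about (241..357, 175..230), with its steel stop on the right (world -y), so rolling goes towards +y.

```bash
python3 -m handwheel '[{"delta_pos":[0.85,1,0],"dr":[0,0,-3]},{"delta_pos":[0.85,1,0],"dr":[0,0,-3]},{"delta_pos":[0.85,1,0],"dr":[0,0,-3]},{"delta_pos":[0.85,1,0],"dr":[0,0,-3]},{"delta_pos":[0.85,1,0],"dr":[0,0,-3]},{"delta_pos":[0.85,1,0],"dr":[0,0,-3]},{"delta_pos":[0.85,1,0],"dr":[0,0,-3]},{"delta_pos":[0.85,1,0],"dr":[0,0,-3]},{"delta_pos":[0.85,1,0],"dr":[0,0,-3]},{"delta_pos":[0,1,0],"dr":[0,0,-3]}]' -1
python3 -m handwheel '[{"delta_pos":[0,1,0],"dr":[0,0,-3]},{"delta_pos":[0,0.4,0],"dr":[0,0,0]},{"delta_pos":[0,0,0],"dr":[0,0,0]},{"delta_pos":[0,0,0],"dr":[0,0,0]}]'
python3 - <<'E'
from h import *
s=get_state();print(s["eef_pos"],s["ee_rot"],s["force"])
c=calibration("wrist");save("wrist","w1");E=np.array(c["extrinsics"]);print("cam",-E[:3,:3].T@E[:3,3])
for q,z in(("roller",.008),("roller_rest",0)):
    for m in mark_of("wrist",q)[:3]: print(q,m,onz("wrist",m["location"],z,c).round(4))
save("top","top1")
for q,z in(("roller",.008),("sheet",.042),("roller_rest",0)):
    for m in mark_of("top",q)[:2]: print(q,m,onz("top",m["location"],z).round(4))
E
```

```text
t: 1.5
eef_pos: [0.4007, -0.3523, 0.2454]
ee_rot: [-3.141, 0.0, 2.87]
force: [-0.1, 0.2, -0.0]
width: 0.0879
gripper_force: 0.0
t: 1.9
eef_pos: [0.3985, -0.3118, 0.2459]
ee_rot: [-3.141, 0.001, 2.82]
force: [-0.9, -0.2, -0.4]
width: 0.0875
gripper_force: 0.0
[ 0.39854003 -0.31181772  0.24593775] [-3.14138461e+00  7.84168490e-04  2.81989648e+00] [-0.90188531 -0.20221033 -0.40017715]
cam [ 0.32675644 -0.28822635  0.38401365]
roller {'location': [339.8, 362.0], 'conf': 0.8} [ 0.5789 -0.3466  0.008 ]
roller {'location': [237.8, 109.3], 'conf': 0.6} [ 0.2759 -0.3557  0.008 ]
roller {'location': [458.7, 247.1], 'conf': 0.89} [ 0.4191 -0.3134  0.008 ]
roller {'location': [478.8, 321.8], 'conf': 0.79} [ 0.2714 -0.3535  0.008 ]
sheet {'location': [297.9, 196.1], 'conf': 0.92} [0.5088 0.0105 0.042 ]
```

View pics/w1.png

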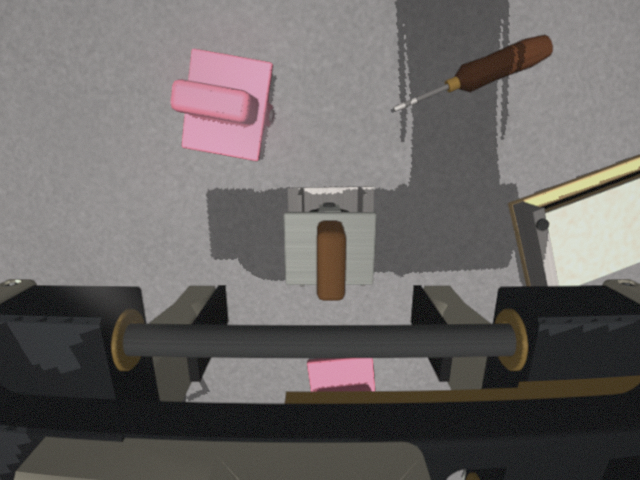

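```bash
python3 - <<'E'
from h import *
c=calibration("wrist"); f=lambda p,z:onz("wrist",p,z,c)[:2].round(4)
P=[f(p,.062) for p in((285,212),(376,212),(376,284),(285,284))]
print("plate",P,np.mean(P,0)); d=P[3]-P[0]+P[2]-P[1];e=P[1]-P[0]+P[2]-P[3]; print(np.degrees(np.arctan2(d[1],d[0])),np.degrees(np.arctan2(e[1],e[0])),np.linalg.norm(d)/2,np.linalg.norm(e)/2)
print("handle near end",f((331,299),.112),"pl",f((317,290),.112),f((345,290),.112))
print("rest base",f((303,188),0),f((360,188),0),"wallends",f((289,188),.054),f((374,188),.054))
s=get_state();print(s["eef_pos"],np.degrees(s["ee_rot"]))
# sheet edges from the top view
im=cv2.imread("pics/top1.png");m=(im.min(2)>150).astype(np.uint8);m[:, :200]=0;m[:,400:]=0;m[:150]=0;m[260:]=0
n,l,st,ce=cv2.connectedComponentsWithStats(m);i=1+st[1:,4].argmax();print(st[i])
r=cv2.minAreaRect(np.argwhere(l==i)[:,::-1].astype(np.float32));B=[onz("top",b,.042)[:2].round(4) for b in cv2.boxPoints(r)];print(B,np.mean(B,0))
E
```

```text
plate [array([ 0.3778, -0.338 ]), array([ 0.4037, -0.2608]), array([ 0.4704, -0.28  ]), array([ 0.4429, -0.3618])] [ 0.4237  -0.31015]
-18.069013600990733 71.43542293781475 0.06931854008849292 0.0838638181816211
handle near end [ 0.449  -0.3195] pl [ 0.4379 -0.3278] [ 0.4451 -0.3064]
rest base [ 0.3697 -0.321 ] [ 0.3886 -0.2643] wallends [ 0.3596 -0.3283] [ 0.3839 -0.2557]
[ 0.39812821 -0.31203877  0.24533027] [-1.79996671e+02 -2.76190798e-02  1.61437386e+02]
[ 241  175  114   49 5184]
[array([0.545 , 0.1242]), array([ 0.5543, -0.0978]), array([ 0.4619, -0.1008]), array([0.4528, 0.1194])] [0.5035  0.01125]
```

```bash
python3 -m handwheel '[{"delta_pos":[0.85,0.06,-0.6],"dr":[0,0,0]},{"delta_pos":[0,0,-0.8],"dr":[0,0,0]},{"delta_pos":[0,0,-0.8],"dr":[0,0,0]},{"delta_pos":[0,0,-0.8],"dr":[0,0,0]},{"delta_pos":[0,0,-0.8],"dr":[0,0,0]},{"delta_pos":[0,0,-0.8],"dr":[0,0,0]},{"delta_pos":[0,0,-0.7],"dr":[0,0,0]},{"delta_pos":[0,0,0],"dr":[0,0,0]},{"delta_pos":[0,0,0],"dr":[0,0,0]}]' -1
python3 -m handwheel '[{"delta_pos":[0,0,0],"dr":[0,0,0]},{"delta_pos":[0,0,0],"dr":[0,0,0]},{"delta_pos":[0,0,0],"dr":[0,0,0]},{"delta_pos":[0,0,0],"dr":[0,0,0]},{"delta_pos":[0,0,0],"dr":[0,0,0]},{"delta_pos":[0,0,0],"dr":[0,0,0]},{"delta_pos":[0,0,0],"dr":[0,0,0]},{"delta_pos":[0,0,0],"dr":[0,0,0]}]' 1 50
```

```text
t: 3.15
eef_pos: [0.4238, -0.31, 0.0867]
ee_rot: [-3.141, -0.001, 2.818]
force: [0.0, 0.6, 1.2]
width: 0.0878
gripper_force: 0.0
t: 3.95
eef_pos: [0.4238, -0.3097, 0.0865]
ee_rot: [-3.142, -0.0, 2.818]
force: [0.8, -0.5, 0.1]
width: 0.0293
gripper_force: 0.0
```

```bash
python3 -m handwheel '[{"delta_pos":[0,0,0],"dr":[0,0,0]},{"delta_pos":[0,0,0],"dr":[0,0,0]},{"delta_pos":[0,0,0],"dr":[0,0,0]},{"delta_pos":[0,0,0],"dr":[0,0,0]},{"delta_pos":[0,0,0],"dr":[0,0,0]}]' 1 50
```

```text
t: 4.45
eef_pos: [0.4238, -0.3098, 0.0865]
ee_rot: [-3.142, -0.0, 2.818]
force: [-0.7, -0.4, -0.3]
width: 0.0235
gripper_force: 50.0
```

```bash
python3 -m handwheel '[{"delta_pos":[0,0,0.5],"dr":[0,0,0]},{"delta_pos":[0,0,0.8],"dr":[0,0,0]},{"delta_pos":[0,0,0.9],"dr":[0,0,0]},{"delta_pos":[0,0,0.8],"dr":[0,0,0]},{"delta_pos":[0,0,0.5],"dr":[0,0,0]}]'
python3 -m handwheel '[{"delta_pos":[0.3,0.9,0],"dr":[0,0,2.3]},{"delta_pos":[0.3,0.9,0],"dr":[0,0,2.3]},{"delta_pos":[0.3,0.9,0],"dr":[0,0,2.3]},{"delta_pos":[0.3,0.9,0],"dr":[0,0,2.3]},{"delta_pos":[0.3,0.9,0],"dr":[0,0,2.3]},{"delta_pos":[0.3,0.9,0],"dr":[0,0,2.3]},{"delta_pos":[0.3,0.9,0],"dr":[0,0,2.4]},{"delta_pos":[0.3,0.9,0],"dr":[0,0,2.4]},{"delta_pos":[0.3,0.9,0],"dr":[0,0,2.4]},{"delta_pos":[0,0,0],"dr":[0,0,0]}]'
python3 - <<'E'
from h import *
im=save("top","top2");s=get_state();print(s["eef_pos"],np.degrees(s["ee_rot"]),s["force"])
for cam in("top","scene"):
    save(cam,cam+"2")
    for q,z in(("roller",s["eef_pos"][2]-.0785),("sheet",.042),("roller_rest",0)):
        for m in mark_of(cam,q)[:3]: print(cam,q,m,onz(cam,m["location"],z).round(4))
E
python3 - <<'E'
import cv2,numpy as np
a=cv2.imread("pics/top2.png")[140:290,220:500];b=cv2.imread("pics/scene2.png")[140:400,120:440]
a=cv2.resize(a,None,fx=1.6,fy=1.6);b=cv2.resize(b,(320,260))
o=np.zeros((520,460,3),np.uint8);o[:240,:448]=a;o[250:510,:320]=b;cv2.imwrite("pics/c2.png",o)
E
```

```text
t: 4.95
eef_pos: [0.4237, -0.3095, 0.1926]
ee_rot: [3.141, 0.0, 2.818]
force: [0.5, -0.7, -5.4]
width: 0.0236
gripper_force: 50.0
t: 5.95
eef_pos: [0.5052, -0.0641, 0.1907]
ee_rot: [3.141, -0.001, -3.095]
force: [0.1, 0.6, -4.9]
width: 0.0241
gripper_force: 50.0
[ 0.50438722 -0.0652424   0.1905352 ] [ 1.79976549e+02 -1.13793919e-01 -1.77396345e+02] [-0.08636531 -0.57268381 -5.27669977]
top roller {'location': [471.3, 167.5], 'conf': 0.88} [ 0.5585 -0.3116  0.112 ]
top roller {'location': [478.4, 321.7], 'conf': 0.71} [ 0.2741 -0.3236  0.112 ]
top sheet {'location': [299.1, 196.4], 'conf': 0.67} [0.5083 0.0081 0.042 ]
top roller_rest {'location': [456.3, 248.3], 'conf': 0.67} [ 0.4174 -0.3105  0.    ]
scene roller {'location': [125.3, 269.7], 'conf': 0.88} [ 0.6391 -0.2505  0.112 ]
scene roller {'location': [266.6, 256.9], 'conf': 0.78} [ 0.5061 -0.0692  0.112 ]
scene sheet {'location': [312.4, 300.2], 'conf': 0.85} [0.5002 0.0097 0.042 ]
```

View pics/c2.png

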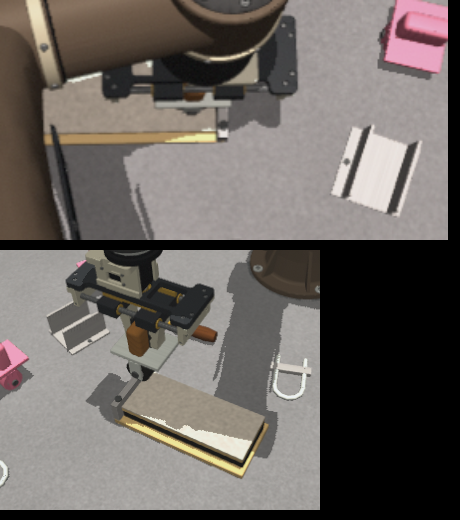

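The roller is held upright over the stop end, and its own rest on the right now stands empty. Next I descend in steps.

```bash
python3 -m handwheel '[{"delta_pos":[0,0,-0.6],"dr":[0,0,0]},{"delta_pos":[0,0,-0.8],"dr":[0,0,0]},{"delta_pos":[0,0,-0.6],"dr":[0,0,0]},{"delta_pos":[0,0,-0.2],"dr":[0,0,0]},{"delta_pos":[0,0,0],"dr":[0,0,0]},{"delta_pos":[0,0,0],"dr":[0,0,0]}]'
python3 -m handwheel '[{"delta_pos":[0,0,-0.1],"dr":[0,0,0]},{"delta_pos":[0,0,-0.1],"dr":[0,0,0]},{"delta_pos":[0,0,-0.05],"dr":[0,0,0]},{"delta_pos":[0,0,0],"dr":[0,0,0]},{"delta_pos":[0,0,0],"dr":[0,0,0]}]'
python3 - <<'E'
from h import *
s=get_state();print(s["eef_pos"],np.degrees(s["ee_rot"]),s["force"])
E
```

```text
t: 7.0
eef_pos: [0.5055, -0.0668, 0.1264]
ee_rot: [-3.141, 0.001, -3.098]
force: [-0.7, -0.3, -4.9]
width: 0.0241
gripper_force: 50.0
t: 7.5
eef_pos: [0.5054, -0.0666, 0.1185]
ee_rot: [-3.142, 0.001, -3.098]
force: [0.9, 0.3, -2.4]
width: 0.0239
gripper_force: 50.0
[ 0.50541093 -0.06663706  0.11853249] [-1.79999091e+02  7.04861188e-02 -1.77496066e+02] [ 0.8967605   0.31288512 -2.43036638]
```

```bash
python3 -m handwheel '[{"delta_pos":[0,0,-0.07],"dr":[0,0,0]},{"delta_pos":[0,0,-0.07],"dr":[0,0,0]},{"delta_pos":[0,0,-0.08],"dr":[0,0,0]},{"delta_pos":[0,0,0],"dr":[0,0,0]},{"delta_pos":[0,0,0],"dr":[0,0,0]},{"delta_pos":[0,0,0],"dr":[0,0,0]}]'
python3 - <<'E'
from h import *
s=get_state();print(s["eef_pos"],np.degrees(s["ee_rot"]),s["force"])
E
```

```text
t: 8.1
eef_pos: [0.5055, -0.0668, 0.1122]
ee_rot: [-3.141, 0.001, -3.098]
force: [-0.5, -0.7, 6.9]
width: 0.0237
gripper_force: 50.0
[ 0.50546858 -0.0667816   0.11223263] [-1.79983062e+02  7.81637639e-02 -1.77486423e+02] [-0.46950388 -0.65607188  6.88192032]
```

```bash
python3 -m handwheel '[{"delta_pos":[-0.01,0.2,0],"dr":[0,0,0]},{"delta_pos":[-0.01,0.2,0],"dr":[0,0,0]},{"delta_pos":[-0.01,0.2,0],"dr":[0,0,0]},{"delta_pos":[-0.01,0.2,0],"dr":[0,0,0]},{"delta_pos":[-0.01,0.2,0],"dr":[0,0,0]},{"delta_pos":[-0.01,0.2,0],"dr":[0,0,0]}]'
python3 -m handwheel '[{"delta_pos":[-0.01,0.2,0],"dr":[0,0,0]},{"delta_pos":[-0.01,0.2,0],"dr":[0,0,0]},{"delta_pos":[-0.01,0.2,0],"dr":[0,0,0]},{"delta_pos":[-0.01,0.2,0],"dr":[0,0,0]},{"delta_pos":[-0.01,0.2,0],"dr":[0,0,0]},{"delta_pos":[-0.01,0.2,0],"dr":[0,0,0]},{"delta_pos":[-0.01,0.2,0],"dr":[0,0,0]}]'
```

```text
t: 8.7
eef_pos: [0.5038, -0.0305, 0.1123]
ee_rot: [-3.141, 0.002, -3.098]
force: [-0.9, -0.5, 6.8]
width: 0.0239
gripper_force: 50.0
t: 9.4
eef_pos: [0.502, 0.0116, 0.1124]
ee_rot: [3.142, 0.002, -3.098]
force: [0.6, -0.5, 6.8]
width: 0.0236
gripper_force: 50.0
```

```bash
python3 -m handwheel '[{"delta_pos":[-0.01,0.2,0],"dr":[0,0,0]},{"delta_pos":[-0.01,0.2,0],"dr":[0,0,0]},{"delta_pos":[-0.01,0.2,0],"dr":[0,0,0]},{"delta_pos":[-0.01,0.2,0],"dr":[0,0,0]},{"delta_pos":[-0.01,0.2,0],"dr":[0,0,0]},{"delta_pos":[-0.01,0.2,0],"dr":[0,0,0]},{"delta_pos":[-0.01,0.2,0],"dr":[0,0,0]}]'
python3 -m handwheel '[{"delta_pos":[-0.01,0.2,0],"dr":[0,0,0]},{"delta_pos":[-0.01,0.2,0],"dr":[0,0,0]},{"delta_pos":[-0.01,0.2,0],"dr":[0,0,0]},{"delta_pos":[-0.01,0.2,0],"dr":[0,0,0]},{"delta_pos":[-0.01,0.2,0],"dr":[0,0,0]},{"delta_pos":[-0.01,0.2,0],"dr":[0,0,0]},{"delta_pos":[0,0,0],"dr":[0,0,0]},{"delta_pos":[0,0,0],"dr":[0,0,0]},{"delta_pos":[0,0,0],"dr":[0,0,0]}]'
python3 - <<'E'
from h import *
s=get_state();print(s["eef_pos"],np.degrees(s["ee_rot"]),s["force"])
for cam in("top","scene"):
    im=save(cam,cam+"3")
    for m in mark_of(cam,"roller")[:3]: print(cam,m,onz(cam,m["location"],.034).round(4))
    for m in mark_of(cam,"roller_rest")[:2]: print(cam,m,onz(cam,m["location"],0).round(4))
t=cv2.imread("pics/top3.png")[180:310,390:530];b=cv2.imread("pics/scene3.png")[140:400,120:440]
o=np.zeros((520,800,3),np.uint8);o[:520,:560]=cv2.resize(t,None,fx=4,fy=4);o[:195,560:]=cv2.resize(b,(240,195));cv2.imwrite("pics/c3.png",o)
E
```

```text
t: 10.1
eef_pos: [0.5001, 0.0538, 0.1125]
ee_rot: [3.141, 0.003, -3.098]
force: [0.6, -0.1, 6.6]
width: 0.0239
gripper_force: 50.0
t: 11.0
eef_pos: [0.4984, 0.0899, 0.1125]
ee_rot: [3.141, 0.003, -3.097]
force: [1.6, 0.5, 6.0]
width: 0.0242
gripper_force: 50.0
[0.49844434 0.08992374 0.11254557] [ 1.79955194e+02  1.74389144e-01 -1.77459493e+02] [1.60045324 0.46394715 6.03388089]
top {'location': [478.8, 321.6], 'conf': 0.66} [ 0.2724 -0.3462  0.034 ]
top {'location': [470.4, 166.7], 'conf': 0.65} [ 0.5777 -0.3307  0.034 ]
top {'location': [255.3, 200.0], 'conf': 0.52} [0.5005 0.0943 0.034 ]
top {'location': [454.5, 249.2], 'conf': 0.95} [ 0.4155 -0.3068  0.    ]
scene {'location': [127.2, 268.5], 'conf': 0.73} [ 0.6    -0.3176  0.034 ]
scene {'location': [222.8, 176.2], 'conf': 0.73} [ 0.3118 -0.3215  0.034 ]
scene {'location': [354.8, 324.1], 'conf': 0.71} [0.5026 0.0898 0.034 ]
scene {'location': [198.9, 225.0], 'conf': 0.6} [ 0.4271 -0.3002 -0.    ]
```

View pics/c3.png

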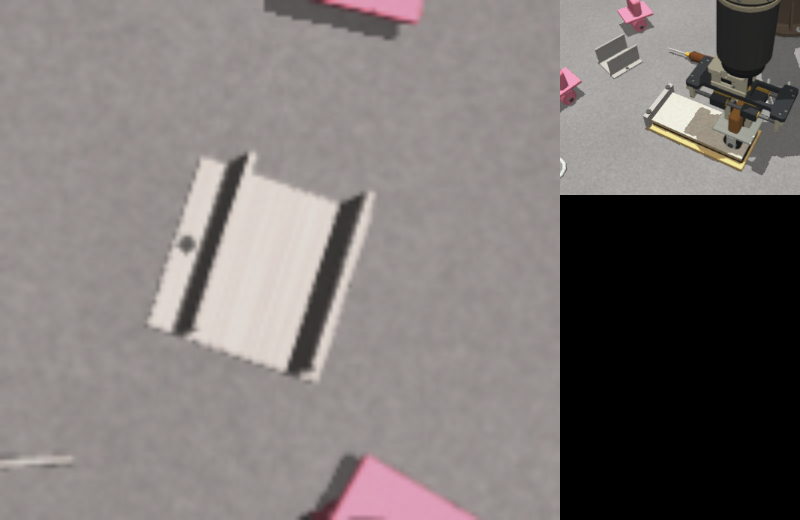

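The roller has reached the free end with about 11 N on the strip. The empty rest shows clearly: base edge (203,156)-(148,325) and right wall top (375,193)-(318,380) in the crop. I compute its pose from these.

```bash
python3 - <<'E'
from h import *
f=lambda p,z:onz("top",np.array(p)/4+[390,180],z)[:2]
a,b=f((203,156),0),f((148,325),0); c,d=f((375,193),.054),f((318,380),.054); e,g=f((255,152),.054),f((190,335),.054)
for n,p,q in(("base",a,b),("rwall",c,d),("lwall",e,g)):
    v=p-q;print(n,p,q,"ang",np.degrees(np.arctan2(v[1],v[0])),"len",np.linalg.norm(v),"mid",(p+q)/2)
u=np.array([np.cos(np.radians(71.6)),np.sin(np.radians(71.6))])
print("centre from base",(a+b)/2-.045*u,"from rwall outer",(c+d)/2+.032*u)
s=get_state();print(np.array([.4155,-.308])-s["eef_pos"][:2])
E
python3 -m handwheel '[{"delta_pos":[0,0,0.4],"dr":[0,0,0]},{"delta_pos":[0,0,0.8],"dr":[0,0,0]},{"delta_pos":[0,0,0.9],"dr":[0,0,0]},{"delta_pos":[0,0,0.5],"dr":[0,0,0]}]'
```

```text
base [ 0.47614081 -0.27893378] [ 0.3898754 -0.2513326] ang -17.742412828408057 len 0.090573438568546 mid [ 0.4330081  -0.26513319]
rwall [ 0.45253604 -0.35083647] [ 0.36143317 -0.32281926] ang -17.09443457386941 len 0.09531368225090214 mid [ 0.4069846  -0.33682786]
lwall [ 0.47113608 -0.2924447 ] [ 0.38167955 -0.26101411] ang -19.358945516731506 len 0.09481747271363249 mid [ 0.42640782 -0.27672941]
centre from base [ 0.4188039  -0.30783261] from rwall outer [ 0.41708537 -0.30646383]
[-0.08296006 -0.39783925]
t: 11.7
eef_pos: [0.4965, 0.0891, 0.191]
ee_rot: [3.141, -0.0, -3.098]
force: [1.2, -0.7, -5.6]
width: 0.0239
gripper_force: 50.0
```

```bash
python3 -m handwheel '[{"delta_pos":[-0.2,-0.6,0],"dr":[0,0,-2.1]},{"delta_pos":[-0.2,-1,0],"dr":[0,0,-2.1]},{"delta_pos":[-0.2,-1,0],"dr":[0,0,-2.1]},{"delta_pos":[-0.2,-1,0],"dr":[0,0,-2.1]},{"delta_pos":[-0.2,-1,0],"dr":[0,0,-2.1]},{"delta_pos":[-0.2,-1,0],"dr":[0,0,-2.1]},{"delta_pos":[-0.2,-1,0],"dr":[0,0,-2.1]},{"delta_pos":[-0.2,-1,0],"dr":[0,0,-2.1]},{"delta_pos":[-0.2,-1,0],"dr":[0,0,-2.1]},{"delta_pos":[-0.2,-1,0],"dr":[0,0,-2.1]}]'
python3 -m handwheel '[{"delta_pos":[-0.2,-1,0],"dr":[0,0,0]},{"delta_pos":[-0.2,-1,0],"dr":[0,0,0]},{"delta_pos":[-0.1,-1,0],"dr":[0,0,0]},{"delta_pos":[-0.05,-0.65,0],"dr":[0,0,0]},{"delta_pos":[0,0,0],"dr":[0,0,0]},{"delta_pos":[0,0,0],"dr":[0,0,0]},{"delta_pos":[0,0,0],"dr":[0,0,0]}]'
python3 - <<'E'
from h import *
s=get_state();print(s["eef_pos"],np.degrees(s["ee_rot"]),s["force"]); print((np.array([.420,-.3085,.0885])-s["eef_pos"])/.03)
c=calibration("wrist");save("wrist","w4")
E
```

```text
t: 12.7
eef_pos: [0.4347, -0.1998, 0.1885]
ee_rot: [3.142, -0.003, 2.816]
force: [0.6, 0.9, -5.6]
width: 0.0243
gripper_force: 50.0
t: 13.4
eef_pos: [0.4196, -0.3077, 0.1888]
ee_rot: [3.141, -0.002, 2.818]
force: [0.1, 0.1, -5.2]
width: 0.0238
gripper_force: 50.0
[ 0.41955353 -0.30765961  0.1888478 ] [ 1.79976752e+02 -1.02823008e-01  1.61451887e+02] [ 0.10219373  0.09941959 -5.2023738 ]
[ 0.01488234 -0.02801285 -3.34492678]
```

View pics/w4.png

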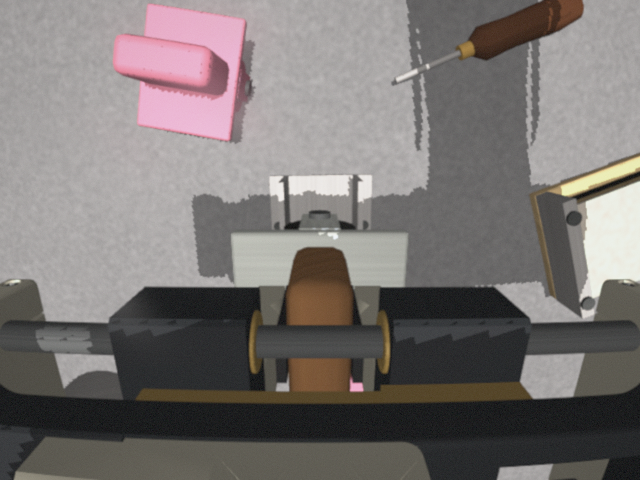

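The roller (mid column 320) is centred over its rest (mid column 321), square and upright. Lowering now.

```bash
python3 -m handwheel '[{"delta_pos":[0,0,-0.5],"dr":[0,0,0]},{"delta_pos":[0,0,-0.7],"dr":[0,0,0]},{"delta_pos":[0,0,-0.7],"dr":[0,0,0]},{"delta_pos":[0,0,-0.6],"dr":[0,0,0]},{"delta_pos":[0,0,-0.4],"dr":[0,0,0]},{"delta_pos":[0,0,-0.2],"dr":[0,0,0]},{"delta_pos":[0,0,0],"dr":[0,0,0]},{"delta_pos":[0,0,0],"dr":[0,0,0]}]'
python3 -m handwheel '[{"delta_pos":[0,0,-0.06],"dr":[0,0,0]},{"delta_pos":[0,0,-0.06],"dr":[0,0,0]},{"delta_pos":[0,0,-0.05],"dr":[0,0,0]},{"delta_pos":[0,0,0],"dr":[0,0,0]},{"delta_pos":[0,0,0],"dr":[0,0,0]}]'
```

```text
t: 14.25
eef_pos: [0.421, -0.3083, 0.0971]
ee_rot: [-3.141, 0.001, 2.819]
force: [-0.2, 0.5, -4.6]
width: 0.0238
gripper_force: 50.0
t: 14.75
eef_pos: [0.4205, -0.3083, 0.0914]
ee_rot: [-3.142, 0.0, 2.818]
force: [-0.6, 0.5, -5.9]
width: 0.024
gripper_force: 50.0
```

```bash
python3 -m handwheel '[{"delta_pos":[0,0,-0.05],"dr":[0,0,0]},{"delta_pos":[0,0,-0.05],"dr":[0,0,0]},{"delta_pos":[0,0,-0.05],"dr":[0,0,0]},{"delta_pos":[0,0,0],"dr":[0,0,0]},{"delta_pos":[0,0,0],"dr":[0,0,0]}]'
```

```text
t: 15.25
eef_pos: [0.4204, -0.3082, 0.0868]
ee_rot: [3.142, -0.0, 2.818]
force: [-0.3, 0.1, -6.2]
width: 0.0236
gripper_force: 50.0
```

```bash
python3 -m handwheel '[{"delta_pos":[0,0,-0.02],"dr":[0,0,0]},{"delta_pos":[0,0,-0.02],"dr":[0,0,0]},{"delta_pos":[0,0,0],"dr":[0,0,0]},{"delta_pos":[0,0,0],"dr":[0,0,0]}]'
```

```text
t: 15.65
eef_pos: [0.4206, -0.3083, 0.0865]
ee_rot: [-3.141, 0.0, 2.819]
force: [-2.9, 3.0, 5.4]
width: 0.0242
gripper_force: 50.0
```

Seated. I release partway, wait, then lift.

```bash
python3 -m handwheel '[{"delta_pos":[0,0,0],"dr":[0,0,0]},{"delta_pos":[0,0,0],"dr":[0,0,0]},{"delta_pos":[0,0,0],"dr":[0,0,0]},{"delta_pos":[0,0,0],"dr":[0,0,0]},{"delta_pos":[0,0,0],"dr":[0,0,0]},{"delta_pos":[0,0,0],"dr":[0,0,0]},{"delta_pos":[0,0,0],"dr":[0,0,0]},{"delta_pos":[0,0,0],"dr":[0,0,0]}]' -1
python3 -m handwheel '[{"delta_pos":[0,0,0.4],"dr":[0,0,0]},{"delta_pos":[0,0,0.8],"dr":[0,0,0]},{"delta_pos":[0,0,0.9],"dr":[0,0,0]},{"delta_pos":[0,0,0.9],"dr":[0,0,0]},{"delta_pos":[0,0,0.9],"dr":[0,0,0]},{"delta_pos":[0,0,0.9],"dr":[0,0,0]},{"delta_pos":[0,0,0.6],"dr":[0,0,0]},{"delta_pos":[0,0,0],"dr":[0,0,0]},{"delta_pos":[0,0,0],"dr":[0,0,0]}]'
python3 -c 'from h import *;print(get_state()["force"]);save("wrist","w5")'
```

```text
t: 16.45
eef_pos: [0.4205, -0.3082, 0.0856]
ee_rot: [-3.142, -0.0, 2.818]
force: [0.3, -0.1, 0.2]
width: 0.0821
gripper_force: 0.0
t: 17.35
eef_pos: [0.4205, -0.3081, 0.2485]
ee_rot: [3.141, 0.001, 2.818]
force: [-0.3, -0.2, 0.0]
width: 0.0875
gripper_force: 0.0
[-0.25869388 -0.20794343  0.00985835]
```

View pics/w5.png

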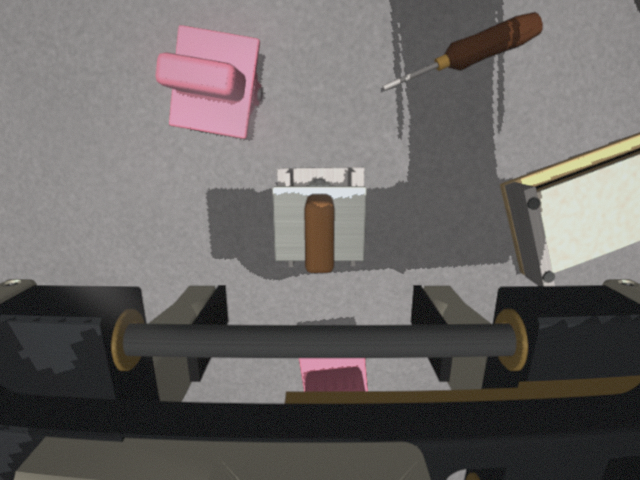

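The roller sits square on its rest, plate at (274..366, 188..262), and the gripper is clear of it.

```bash
python3 -c 'from station import *;print(job_done())'
```

```text
the job is handed in; nothing more can be done
None
```

I rolled the strip from the steel stop to the free end at about 11–12 N, put the wide roller back upright on its own rest and let go, left the narrow roller alone, and handed the job in at about 17 s (no verdict was returned).

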